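# Strip a gluing press and put its parts away

### The job

The glue on the mended tile in the press has set: take the stack apart from the top down, one piece at a time. Stand the brass weight in the small dark round rest, then lay the steel disc in the large pale round rest, then lift the wooden platen straight up off its guide posts and lay it felt side down in the two-saddle wooden cradle, and last lay the tile, painted face up, across the two rails of the aluminium drying stand, all of them fully seated. Keep the tile level and leave the vial and the wax jar alone.

Things in the scene. Friction and masses are not known exactly. Their poses are not given: they have to be found in the camera images.
- weight: Pale brass weight with a knob, 0.55 kg: round body 50 mm across and 41 mm high, on it a knob 20 mm across whose top is at 59 mm; take it by the knob, whose grippable part is from 43 to 59 mm up. It stands on top of the stack in the 3 mm deep dish of the steel disc. Origin: centre of its underside; z up.
- disc: Dark steel disc weight, 0.5 kg, 64 mm across and 24 mm high, with a 3 mm deep dish 56 mm across in its top (so the weight's underside is 21 mm above the disc's origin). It lies on the middle of the platen under the brass weight. Take it by its rim. Origin: centre of its underside; z up.
- platen: Wooden pressing bar, green felt below: x 48, y 190, 16 mm thick, 0.14 kg. It lies on the tile; its 18 mm holes at y = -78 and +78 mm ride on two fixed 8 mm guide posts that end 18 mm above its top: raise it 35 mm straight up before moving it aside. Take it across the 48 mm, at mid-length. Ends alike. Origin: centre of its underside; z up.
- tile: Mended white and blue ceramic tile, x 100, y 62, 12 mm thick, 0.17 kg, face up on the pad of the fixed plywood press (130 x 204 mm), 18 mm above the bench. It lies across under the platen, ends showing. Guide posts (64 mm above the bench) stand 78 mm either side along y. Take it across the 62 mm, at mid-length. Ends alike. Origin: centre of its underside; z up.
- weight_rest: Place of the brass weight: fixed round dark wood rest, 88 mm across and 14 mm high, with a recess 62 mm across, 6 mm deep, lined with green felt (floor 8 mm above the bench). Origin: centre of its underside, on the bench; z up.
- disc_rest: Place of the steel disc: fixed round pale wood rest, 104 mm across and 14 mm high, with a recess 76 mm across, 6 mm deep, lined with blue felt (floor 8 mm above the bench). Origin: centre of its underside, on the bench; z up.
- cradle: Place of the platen: fixed wooden cradle, two saddles with green felt floors 24 mm above the bench, joined by an 8 mm high strip 36 mm wide. Saddles at y = -66 and +66 mm, each 28 mm in y, 64 mm wide in x between lips 33 mm high. The platen lies along y, centred; the middle is open for the fingers. Origin: centre of its underside, on the bench; z up.
- stand: Place of the tile: fixed aluminium drying stand, two black-topped rails 26 mm above the bench along y (84 mm) on a 6 mm base plate; the gap between them (x -26 to +26 mm) is open for the fingers. Outer lips 33 mm high at x = -60 and +60 mm. The tile's length lies along x, over both rails, centred. Origin: centre of its underside, on the bench; z up.
- vial: Bystander: clear vial of blue pigment with a black cap, 23 mm across, 51 mm high, standing loose on the bench beyond the press. Leave it alone. Above it a fixed fume hood hangs over the far middle of the bench (x over 0.57 m, y from -0.22 to 0.08 m), its rim 0.5 to 0.58 m up: pass it on the robot's side. Origin: centre of its underside.
- wax_jar: Bystander: white wax jar with a screw cap, 59 mm across, 46 mm high, standing loose on the bench. Leave it alone. Origin: centre of its underside.
There are look-alikes about, which are no part of the job. Leave any red look-alike of the tile alone.

How it is judged (in metres and radians):
On the way, in this order (a step that is already met when the one before it is completed fails the run):
1. the brass weight sits in the small dark rest (horizontal distance between weight and weight_rest below 0.01 m and z of weight in the frame of weight_rest between 0.004 and 0.011 m and angle between weight's own z axis and vertical below 0.08 rad), for 0.2 s.
2. the steel disc lies in the large pale rest (horizontal distance between disc and disc_rest below 0.01 m and z of disc in the frame of disc_rest between 0.004 and 0.011 m and angle between disc's own z axis and vertical below 0.08 rad), for 0.2 s.
3. the platen lies in the wooden cradle, felt down (x of platen in the frame of cradle between -0.01 and 0.01 m and y of platen in the frame of cradle between -0.015 and 0.015 m and z of platen in the frame of cradle between 0.021 and 0.027 m and angle between platen's own z axis and vertical below 0.08 rad and angle between the y axis of platen and the y axis of cradle, either way round below 0.17 rad), for 0.2 s.
4. the tile lies face up across the two rails of the drying stand (x of tile in the frame of stand between -0.01 and 0.01 m and y of tile in the frame of stand between -0.015 and 0.015 m and z of tile in the frame of stand between 0.023 and 0.029 m and angle between tile's own z axis and vertical below 0.08 rad and angle between the y axis of tile and the y axis of stand, either way round below 0.17 rad), for 0.2 s.
At the end, for the whole second after the job is handed in: Weight and disc upright on the felt of their rests, within 10 mm of centre; platen felt down on both saddles, tile face up on both rails, each level, within 10 mm (place's x) and 15 mm (its y) of centre and 0.17 rad of its direction; all at rest (all of step 1 and all of step 2 and all of step 3 and all of step 4 and linear speed of each of weight, disc, platen, tile below 0.02 m/s); the robot touches nothing.
It fails at once if the vial or the wax jar was shifted by more than 20 mm (distance of any of vial, wax_jar from where it was at the start of the episode above 0.02 m).
It fails at once if the tile was tipped by more than 0.5 rad (angle between tile's own z axis and vertical above 0.5 rad).
It also fails if it takes over 128 s, if anything falls off the work surface, if the arm or the gripper's body presses on something with over 40 N, if the wrist force passes 120 N, or if a joint passes its speed limit or range.

### The arm

A 6-joint arm with a two-finger parallel gripper is mounted at the origin on a cart in front of the work surface, level with it; the furniture and walls round the work are solid. World frame = base frame: x ahead of the robot, y to its left, z up, the work surface at z = 0. Lengths are in m, angles in degrees, forces in N, time in s.
With the tool pointing down it reaches from about 0.3 to 0.75 m from the base axis. Payload 8.5 kg.
Tool frame: the origin (TCP) lies midway between the tips of the shut fingers; the grasp point (between the pads) lies 19 mm behind it; z points along the fingers, y is the line along which they close (so a half turn about z gives the same grasp; the last joint's range is limited). The gripper opens to 85 mm and grips with 20 to 120 N. Pads are 22 mm wide; open, the fingers measure 114 mm over their backs; the gripper's body (76 mm by 85 mm) begins 54 mm behind the grasp point. The pads swing forward as they close: fully open they stand 13 mm farther back than shut.
Start: joints at [55.56, 21.807, 74.336, -0, 83.858, -12.336], TCP at [0.207, 0.51, 0.231] pointing down, gripper open.
Joint ranges: [-178.18, 178.18], [-50.72, 133.34], [12.68, 142.11], [-81.47, 261.47], [9.98, 163.14], [-165.26, 165.26]. Speed limits (degrees/s): [136.94, 136.94, 180, 180, 180, 180].

### API

Orientations are given as a 3x3 rotation matrix whose columns are the frame's x, y, z axes.
In Python, from rig import monitor, optics, close_job, models gives the robot as it stands.
- The arm moves only by the tool step_arm, never from a script. Its arguments are lists of equal length, an entry for each row: "fingers": the closure, from -1 (fully open) to 1 (shut); "travel": the shift along the tool's x, y, z scaled (see below), a list of three; "twist": the turn about the tool's z scaled (see below). In form: {"fingers": [fingers, ...], "travel": [[tx, ty, tz], ...], "twist": [twist, ...]}. A call has 1 to 10 rows; each row shifts and turns the commanded pose from where the row before left it, along the tool's axes as they then stand; what a row does not reach is not made up. The controller multiplies each number of a shift by 100 mm and each number of a turn by pi rad. A row lasts 1/8 s, in which the tool goes at most 62.5 mm and 10.7 degrees, less where a joint would pass 70% of its speed; a pose out of reach is approached as far as the arm can. A call with a number of a shift or a turn outside -1 to 1 is refused whole. A call with a gripper value outside its range is refused whole. The fingers move at their own pace and stop on an object; "force" is the grip in N (left out, the last holds). Time passes only in rows, so rows that do not move let the fingers close. It gives the time, the measured TCP pose, the force, the opening and the grip force at its end, in the units of the state.
- monitor.observe(): the state, without advancing time (a new reading comes with each control period).
- optics.get_image(name): name is "scene" or "top"; returns (picture, depth): 384x512x3 uint8, blue, green, red; 384x512 float32, m along the optical axis (not along the pixel's ray), 0 where there is no reading.
- optics.get_calibration(name): a dict with "vertical_fov" (degrees; the focal length in pixels is half the picture's height over the tangent of half this angle, whatever the lens; pixels are square), "cx", "cy" (the principal point, pixels), "world_from_camera" (4x4, takes a point from camera to world coordinates). Camera axes: x right, y up, looking along -z (the intrinsics and any distortion apply to the point x, -y, -z); pixel columns grow to the right and rows downward; lengths in m; the calibration is good to about 2 mm. A picture is of the moment at which its call begins. get_calibration takes no time and is no camera call.
- close_job(): hands the job in; it is judged then, once.
Trained networks look in the newest picture that a camera, given by its name, has taken for a name from the list of things; names that differ only in an ending like _2 or _b are one class to them, and where a whole thing is asked for, a point or a joint stands for the part that bears it (a point fixed in the world has none). Each returns a list of dicts, best first, with "confidence" (0 to 1); they miss things now and then, are a little off and sometimes report something else, mostly with a low value. They report only what shows in the picture. A call takes as long as a camera call. They do not tell look-alikes from the thing itself.
- models.trace(camera, query): "mask" (384x512 bool, what is visible of it) and "point" ([column, row] in pixels, amid what is visible of it).
- models.landmark_of(camera, query): "point" ([column, row] in pixels: a listed point, or the origin of a listed thing).
The state is a dict: "time_s": time; "q": joint angles; "qvel": joint speeds; "joint_efforts": joint torques, N m; "position": TCP position; "tool_rot": TCP orientation; "ft_force": force on the tool from outside, world axes, zero at the start; "wrist_torque": the same for the moment, N m; "grip_width": finger opening in m; "gripper_force": force on a finger pad.
Only numpy, scipy, OpenCV 4.12 (cv2) and the standard library are available. Lean on these libraries where they do the work, as an engineer would, in place of code of your own. Each camera call takes 0.05 s, during which the arm holds its last target. There are 200 camera calls.

## Working session

There is one attempt and no reset: what is moved stays moved. The work goes in short steps, Python scripts to look and compute and a tool call to move; the robot and the scene stay as the last step left them, time stands still between calls to the robot, and variables do not carry over. Pictures are saved under pics/ and viewed, at most 16 in all, crops included, and the job is handed in when it is done.

Besides the shell and the picture viewer there is one more tool, called after "Call:" by a JSON object that holds its "op" and its "data". step_arm: Moves the arm, as the interface text tells. Its arguments: {"type":"object","properties":{"fingers":{"type":"array","items":{"type":"number"}},"travel":{"type":"array","items":{"type":"array","items":{"type":"number"}}},"twist":{"type":"array","items":{"type":"number"}},"force":{"type":"number"}},"required":["fingers","travel","twist"]}

```bash
ls; mkdir -p pics
cat > h.py <<'E'
import numpy as np, cv2
from rig import monitor, optics, close_job, models
def cal(n):
    c=optics.get_calibration(n); f=192/np.tan(np.radians(c["vertical_fov"])/2)
    return c,f
def cloud(n,depth):
    c,f=cal(n); v,u=np.mgrid[0:384,0:512].astype(float)
    d=depth; P=np.stack([(u-c["cx"])/f*d,-(v-c["cy"])/f*d,-d,np.ones_like(d)],-1)
    return (P@np.array(c["world_from_camera"]).T)[...,:3]
E
python3 - <<'E'
from h import *
print({k:v for k,v in optics.get_calibration("scene").items()});print(optics.get_calibration("top"))
for n in("scene","top"):
    im,d=optics.get_image(n); cv2.imwrite(f"pics/{n}0.png",cv2.resize(im,(800,600))); np.save(f"{n}_d.npy",d); np.save(f"{n}_i.npy",im)
s=monitor.observe(); print(s)
E
```

```text
pics
{'vertical_fov': 47.64480160767967, 'cx': 251.91736360635886, 'cy': 184.08293314066225, 'world_from_camera': array([[ 0.58420372,  0.4795588 , -0.65477429, -0.18660306],
       [-0.81156321,  0.33678722, -0.47743013, -0.54061504],
       [-0.00843621,  0.81030718,  0.58594463,  0.73906194],
       [ 0.        ,  0.        ,  0.        ,  1.        ]])}
{'vertical_fov': 57.173364818691184, 'cx': 250.69182764024757, 'cy': 186.36004213528537, 'world_from_camera': array([[-0.01152984,  0.9953438 , -0.09569631,  0.42046249],
       [-0.99957317, -0.01404187, -0.02561824, -0.01059495],
       [-0.02684271,  0.09536009,  0.99508086,  1.22259014],
       [ 0.        ,  0.        ,  0.        ,  1.        ]])}
{'time_s': 0.1, 'q': array([ 5.55586246e+01,  2.18371105e+01,  7.43799454e+01,  8.45410421e-04,
        8.38587175e+01, -1.23368204e+01]), 'qvel': array([ 0.04380588, -0.1135606 , -0.12162319, -0.00785841, -0.0046963 ,
       -0.01644067]), 'joint_efforts': array([ 4.57763977e-03, -4.49216044e+01, -2.31655741e+01, -1.96717046e-04,
        3.57744866e-03,  2.66353220e-05]), 'position': array([0.20681619, 0.50934438, 0.23077645]), 'tool_rot': array([[-9.26498008e-01,  3.76298901e-01, -7.60052745e-04],
       [ 3.76299552e-01,  9.26497424e-01, -1.08237161e-03],
       [ 2.96891663e-04, -1.28882265e-03, -9.99999125e-01]]), 'ft_force': array([ 0.19464313, -0.36553882,  0.13692985]), 'wrist_torque': array([-0.02454856,  0.02397809,  0.00238383]), 'gripper_force': 0.0, 'grip_width': 0.08547716029973403}
```

View pics/top0.png

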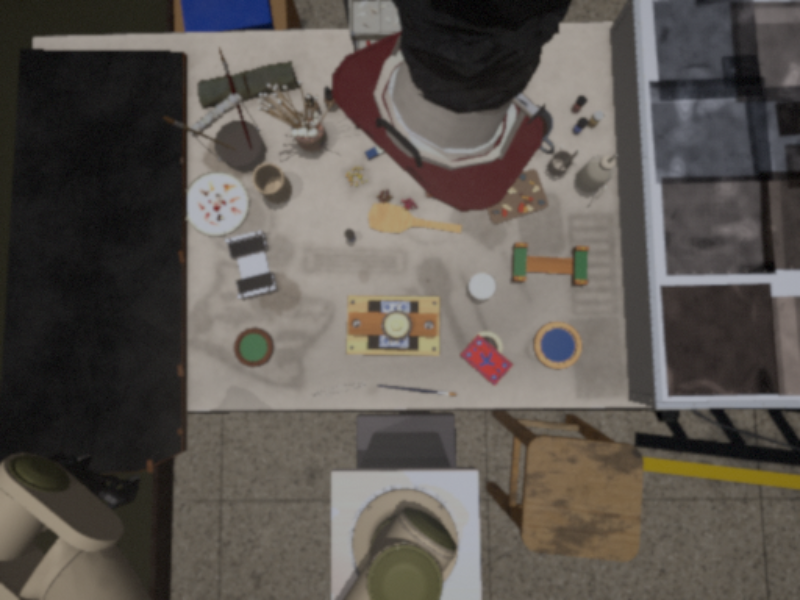

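View pics/scene0.png

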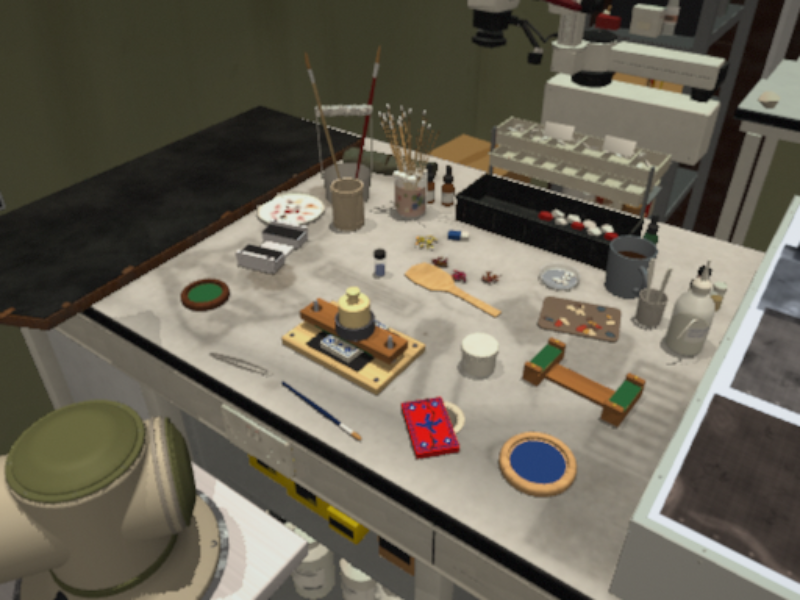

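Run:
```python
from h import *
P=cloud("top",np.load("top_d.npy")); 
for q in ["weight","disc","platen","tile","weight_rest","disc_rest","cradle","stand","vial","wax_jar"]:
    for m in models.trace("top",q)[:2]:
        if m["confidence"]<.2: continue
        p=P[m["mask"]]; p=p[np.isfinite(p).all(1)]
        zt=np.percentile(p[:,2],90); t=p[p[:,2]>zt-.006]
        r=cv2.minAreaRect((p[:,:2]*1000).astype(np.float32))
        print(q,round(m["confidence"],2),"px",np.round(m["point"]),"n",len(p),"med",np.round(np.median(p,0),4),"z5-95",np.round(np.percentile(p[:,2],[5,95]),4),"rect",np.round(r[0]),np.round(r[1]),round(r[2],1),"zt",round(zt,4),np.round(np.mean(t,0),4))
```

```text
weight 0.66 px [255. 204.] n 190 med [0.4588 0.0087 0.1053] z5-95 [0.1016 0.1273] rect [459.  10.] [48. 44.] 89.2 zt 0.1251 [0.4598 0.0107 0.1254]
disc 0.59 px [306. 184.] n 240 med [ 0.5423 -0.171   0.0472] z5-95 [0.0415 0.0509] rect [ 547. -172.] [53. 65.] 75.3 zt 0.0502 [ 0.5426 -0.1711  0.0477]
disc 0.49 px [246. 205.] n 48 med [0.4622 0.0254 0.0698] z5-95 [0.0659 0.0756] rect [456.  15.] [55. 68.] 86.3 zt 0.0745 [0.4609 0.0222 0.1054]
platen 0.66 px [239. 206.] n 521 med [0.4649 0.053  0.0471] z5-95 [0.0233 0.0511] rect [457.  26.] [198.  67.] 85.9 zt 0.0502 [0.4645 0.0237 0.0581]
tile 0.94 px [312. 228.] n 558 med [ 0.3881 -0.1802  0.0139] z5-95 [0.0078 0.018 ] rect [ 418. -132.] [223.  97.] 65.0 zt 0.0171 [ 0.3859 -0.1813  0.0193]
tile 0.56 px [246. 200.] n 174 med [0.4653 0.0203 0.0319] z5-95 [0.0279 0.0349] rect [464.  17.] [58. 97.] 86.9 zt 0.0341 [0.4659 0.0183 0.0321]
weight_rest 0.68 px [161. 221.] n 527 med [0.418  0.3276 0.0111] z5-95 [0.0054 0.0179] rect [416. 183.] [386.  82.] 89.1 zt 0.0165 [0.4177 0.3232 0.0267]
disc_rest 0.89 px [355. 222.] n 708 med [ 0.4143 -0.3356  0.0116] z5-95 [0.0069 0.0181] rect [ 417. -197.] [373.  98.] 89.2 zt 0.0169 [ 0.4148 -0.3301  0.0294]
cradle 0.9 px [352. 168.] n 834 med [ 0.591  -0.3287  0.0219] z5-95 [0.0051 0.0346] rect [ 554. -205.] [135. 451.] 17.8 zt 0.0318 [ 0.5908 -0.3193  0.0393]
stand 0.56 px [159. 173.] n 909 med [0.606  0.3302 0.0253] z5-95 [0.0043 0.0346] rect [506. 211.] [453. 144.] 51.4 zt 0.0316 [0.6007 0.329  0.0406]
wax_jar 0.5 px [307. 183.] n 249 med [ 0.5418 -0.1711  0.0472] z5-95 [0.0393 0.0511] rect [ 542. -171.] [56. 54.] 88.1 zt 0.0503 [ 0.5423 -0.1717  0.0477]
```

The top view shows the press at (393,325), with the stack upright on it and the weight at (397,323). The dark rest with green felt is at (254,347) and the pale rest with blue felt at (558,345). The cradle is at (550,265) and the stand at (252,265). The wax jar is at (482,287), the vial at (350,236) and the red decoy at (487,358). The tool path between the press and the rests is clear.

```bash
cat >> h.py <<'E'
def plane(n,uv,z):
    c,f=cal(n); T=np.array(c["world_from_camera"]); uv=np.atleast_2d(uv).astype(float)
    r=np.c_[(uv[:,0]-c["cx"])/f,-(uv[:,1]-c["cy"])/f,-np.ones(len(uv))]@T[:3,:3].T
    return T[:3,3]+r*((z-T[2,3])/r[:,2])[:,None]
def blobs(n,im,lo,hi,z,ctr,rad,amin=25):
    m=cv2.inRange(cv2.cvtColor(im,cv2.COLOR_BGR2HSV),np.array(lo),np.array(hi))
    v,u=np.mgrid[0:384,0:512]; X=plane(n,np.c_[u.ravel(),v.ravel()],z)
    m[(np.hypot(X[:,0]-ctr[0],X[:,1]-ctr[1])>rad).reshape(384,512)]=0
    k,l,s,c=cv2.connectedComponentsWithStats(m)
    out=[]
    for i in range(1,k):
        if s[i,4]<amin: continue
        ys,xs=np.where(l==i); W=plane(n,np.c_[xs,ys],z)[:,:2]*1000
        r=cv2.minAreaRect(W.astype(np.float32))
        out.append((s[i,4],np.round(W.mean(0),1),np.round(r[0],1),np.round(r[1],1),round(r[2],1)))
    return out
E
python3 - <<'E'
from h import *
for n in("top","scene"):
    im=np.load(f"{n}_i.npy"); print(n)
    for nm,lo,hi,z,c,r in [("wrest",(40,60,20),(85,255,255),.008,(.41,.33),.06),("drest",(100,100,30),(130,255,255),.008,(.41,-.335),.06),
      ("cradle",(40,60,20),(85,255,255),.024,(.59,-.32),.13),("stand",(0,0,0),(180,255,65),.026,(.59,.33),.1),("standbright",(0,0,150),(180,60,255),.006,(.59,.33),.1),
      ("press",(15,60,120),(32,255,255),.018,(.46,.016),.14),("platen",(5,110,60),(14,255,220),.046,(.46,.016),.13),("weight",(20,40,120),(35,160,255),.108,(.46,.012),.06)]:
        for b in blobs(n,im,lo,hi,z,c,r): print(nm,*b)
a=np.load("top_i.npy");b=np.load("scene_i.npy")
t=np.vstack([np.hstack([cv2.resize(a[r:r+60,c:c+66],(396,300),interpolation=2) for r,c in g]) for g in [((178,218),(140,130)),((195,130),(145,320))]])
cv2.imwrite("pics/crop.png",t)
E
```

```text
top
wrest 235 [418.3 329.1] [418.  328.6] [56.1 55. ] 89.4
drest 293 [ 415.2 -339.1] [ 415.1 -339. ] [62.8 63. ] 61.7
cradle 126 [ 599.1 -259. ] [ 598.3 -260. ] [23.8 55.6] 88.1
cradle 127 [ 589.1 -390.7] [ 587.8 -391.6] [23.7 58.7] 87.5
stand 163 [640.6 341.6] [640.6 341.6] [28.3 71.9] 13.3
stand 130 [560. 323.] [560.1 323.1] [21.8 70.2] 14.0
standbright 43 [669.7 357.4] [669.8 357.3] [ 9.6 52.1] 13.3
standbright 113 [611.3 412.8] [600.4 412.1] [40.2 78.4] 64.2
standbright 112 [591.7 244.3] [596.4 248.5] [67.2 31.7] 0.3
standbright 366 [590.1 352.4] [586.6 357.4] [ 57.2 125. ] 31.3
standbright 29 [541.1 326.3] [541.  326.7] [ 6.  50.8] 13.3
standbright 66 [515.8 365.7] [521.5 371.3] [65.6 25.6] 81.2
press 905 [460.6  16.9] [462.6  19.2] [203.1 128.2] 88.0
platen 258 [466.5  73.5] [466.8  76.3] [73.7 50.1] 89.3
platen 179 [463.6 -43.1] [463.7 -43.9] [53.3 46.6] 89.3
weight 41 [514.6   9.6] [515.2   9.1] [60.4  8.7] 85.6
weight 59 [461.6  11.9] [460.5  10. ] [47.4 47.4] 89.3
weight 49 [459.5   9.1] [458.8   8.4] [25.3 18.9] 89.3
weight 43 [405.8  13.9] [405.5  12.3] [56.6  6.3] 89.4
scene
wrest 196 [420.5 330.4] [422.3 331.5] [53.3 58.9] 35.1
drest 704 [ 416.1 -338.5] [ 416.4 -337.9] [66.6 71.5] 35.3
cradle 158 [ 602.3 -259.9] [ 602.3 -259.6] [24.8 54.5] 84.9
cradle 195 [ 592.8 -392. ] [ 593.2 -392.1] [26.3 55.7] 85.1
stand 124 [639.  339.8] [638.8 340.3] [31.4 75. ] 13.3
stand 81 [563.3 320.4] [563.4 321.5] [20.9 74.9] 8.8
standbright 512 [566.8 372.7] [568.7 365.4] [130.7 153.5] 87.4
standbright 334 [613.8 263.5] [621.1 266. ] [147.8  57.6] 14.5
standbright 34 [564.7 348.7] [564.9 348.6] [ 9.9 55.4] 14.2
press 404 [529.1  71. ] [531.3  69.4] [102.3  69.1] 63.0
press 894 [433.1  -8.8] [459.7  15.7] [205.3 132.5] 88.6
platen 291 [457.7  78.9] [461.3  70.5] [86.8 56.8] 88.9
platen 382 [455.8 -49.1] [457.6 -47.3] [78.5 58.5] 82.9
weight 377 [447.8  -1. ] [450.7   1.2] [90.9 53.8] 50.1
```

View pics/crop.png

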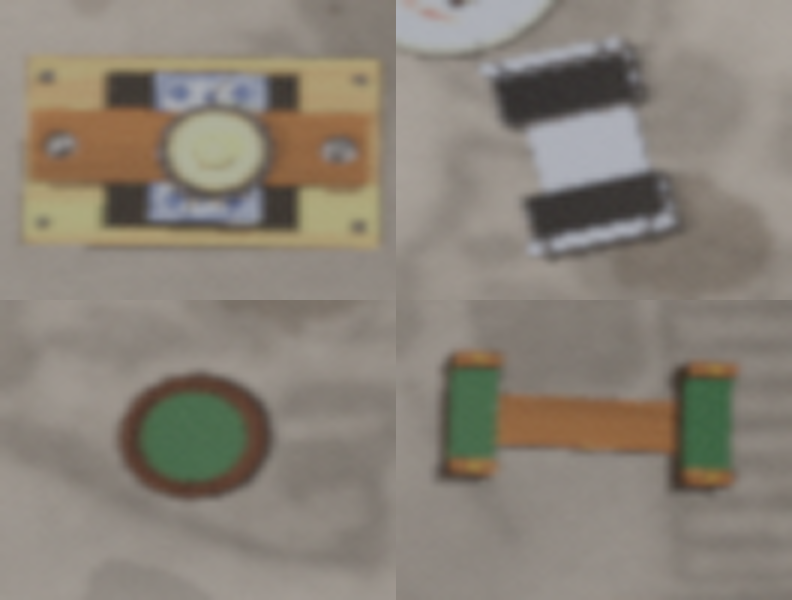

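The crops confirm the layout: the posts show through the platen holes, the stand is turned about 13° and the cradle about −4°. I'll do one cross-check of the stack position, then move.

```bash
cat >> h.py <<'E'
def go(x,y,z,psi=None):
    "prints tool-frame shift (units 100 mm) for the final heading, twist (units pi)"
    s=monitor.observe(); R=s["tool_rot"]; p0=np.degrees(np.arctan2(R[1,1],R[0,1])); psi=p0 if psi is None else psi
    a=np.radians(psi); A=np.array([[-np.sin(a),np.cos(a),0],[np.cos(a),np.sin(a),0],[0,0,-1]])
    d=np.array([x,y,z])-s["position"]
    print("t",round(s["time_s"],2),"pos",np.round(s["position"],4),"psi",round(p0,2),"w",round(s["grip_width"],4),"F",np.round(s["ft_force"],1),"| travel/100mm",np.round(A@d*10,3),"twist/pi",round((p0-psi)/180,4))
E
python3 - <<'E'
from h import *
for n in("top","scene"):
    for q,z in (("weight",.067),("disc",.046),("platen",.03),("tile",.018),("weight_rest",0),("disc_rest",0),("cradle",0),("stand",0)):
        for m in models.landmark_of(n,q)[:2]: print(n,q,round(m["confidence"],2),np.round(plane(n,m["point"],z)[0]*1000,1))
im=np.load("scene_i.npy"); 
for z in(.108,.126): print(blobs("scene",im,(20,40,190),(35,160,255),z,(.46,.012),.07,8))
P=cloud("scene",np.load("scene_d.npy")); Q=cloud("top",np.load("top_d.npy"))
for C in(P,Q):
    for lo,hi in((.118,.135),(.1,.113)):
        p=C[(C[...,2]>lo)&(C[...,2]<hi)&(abs(C[...,0]-.46)<.05)&(abs(C[...,1]-.012)<.05)]; r=cv2.minAreaRect((p[:,:2]*1000).astype(np.float32)); print(lo,len(p),np.round(p.mean(0),4),np.round(r[0],1),np.round(r[1],1))
go(.46,.011,.19)
E
```

```text
top weight 0.58 [461.5   5.8  67. ]
top disc 0.58 [ 533.3 -161.6   46. ]
top platen 0.6 [469.4  19.1  30. ]
top platen 0.18 [460.2  11.8  30. ]
top tile 0.8 [ 390.5 -167.4   18. ]
top tile 0.69 [458.2  15.1  18. ]
top weight_rest 0.65 [651.8 114.    0. ]
top weight_rest 0.63 [425.8 323.2   0. ]
top disc_rest 0.93 [ 419.5 -334.5    0. ]
top cradle 0.94 [ 591.3 -326.1    0. ]
top stand 0.63 [592.2 334.4   0. ]
scene weight 0.6 [461.1  11.4  67. ]
scene weight 0.24 [431.5 -10.   67. ]
scene disc 0.72 [475.1   7.9  46. ]
scene disc 0.7 [ 497.8 -189.    46. ]
scene platen 0.69 [460.6  18.6  30. ]
scene platen 0.4 [454.6  19.6  30. ]
scene tile 0.84 [ 379.4 -191.2   18. ]
scene tile 0.83 [460.8  14.9  18. ]
scene weight_rest 0.69 [409.2 328.2  -0. ]
scene weight_rest 0.31 [ 599.4 -323.4    0. ]
scene disc_rest 0.65 [ 413.9 -341.6    0. ]
scene cradle 0.85 [ 595.5 -320.7   -0. ]
scene cradle 0.2 [ 416.  -346.4    0. ]
scene stand 0.75 [492.2  43.5   0. ]
scene stand 0.64 [603.  324.4   0. ]
[(np.int32(199), array([456.5,   6.8]), array([455.8,  10.3]), array([62.4, 48.6]), 67.7)]
[(np.int32(199), array([438.2,  -8.8]), array([437.5,  -5.5]), array([60.6, 47.2]), 67.7)]
0.118 48 [0.4572 0.0082 0.1224] [457.7   9. ] [19.9 20.4]
0.1 164 [0.4549 0.006  0.1028] [455.3   6.9] [43.3 46.3]
0.118 36 [0.4598 0.0107 0.1254] [459.9  11.3] [18.8 15.7]
0.1 156 [0.4593 0.0102 0.1046] [459.9  10.5] [47. 48.]
t 1.4 pos [0.2069 0.5096 0.2313] psi 67.9 w 0.0853 F [ 0.2 -0.4  0.3] | travel/100mm [-4.221 -3.667  0.413] twist/pi 0.0
```

Call:
{"op": "step_arm", "data": {"fingers": [0,0,0,0,0,0,0,0,0,0], "travel": [[-0.422,-0.367,0.03],[-0.422,-0.367,0.03],[-0.422,-0.367,0.03],[-0.422,-0.367,0.03],[-0.422,-0.367,0.03],[-0.422,-0.367,0.03],[-0.422,-0.367,0.03],[-0.422,-0.367,0.03],[-0.422,-0.367,0.03],[-0.422,-0.367,0.03]], "twist": [0,0,0,0,0,0,0,0,0,0]}}

```text
time_s: 2.65
position: [0.4605, 0.0089, 0.2014]
tool_rot: [[-0.926, 0.377, 0.001], [0.377, 0.926, -0.0], [-0.001, 0.0, -1.0]]
ft_force: [0.8, 1.2, 0.9]
grip_width: 0.0427
gripper_force: 0.0
```

Call:
{"op": "step_arm", "data": {"fingers": [0,0], "travel": [[0,0,0],[0,0,0]], "twist": [0,0]}}

```text
time_s: 2.9
position: [0.4595, 0.011, 0.2013]
tool_rot: [[-0.926, 0.377, -0.0], [0.377, 0.926, 0.0], [0.001, 0.0, -1.0]]
ft_force: [0.2, 0.6, 0.4]
grip_width: 0.0425
gripper_force: 0.0
```

```bash
python3 -c "
from h import *
go(.46,.011,.111)"
```

```text
t 2.9 pos [0.4595 0.011  0.2013] psi 67.87 w 0.0425 F [0.2 0.6 0.4] | travel/100mm [-0.004  0.002  0.903] twist/pi 0.0
```

Call:
{"op": "step_arm", "data": {"fingers": [0,0,0,0,0,1,1,1,1,1], "travel": [[0,0,0.25],[0,0,0.25],[0,0,0.2],[0,0,0.15],[0,0,0.05],[0,0,0],[0,0,0],[0,0,0],[0,0,0],[0,0,0]], "twist": [0,0,0,0,0,0,0,0,0,0], "force": 60}}

```text
time_s: 4.15
position: [0.4602, 0.0109, 0.1121]
tool_rot: [[-0.926, 0.376, 0.001], [0.376, 0.926, 0.0], [-0.001, 0.001, -1.0]]
ft_force: [-1.2, 2.0, 6.9]
grip_width: 0.0165
gripper_force: 58.8
```

Call:
{"op": "step_arm", "data": {"fingers": [1,1,1,1], "travel": [[0,0,-0.05],[0,0,-0.1],[0,0,-0.15],[0,0,0]], "twist": [0,0,0,0]}}

```text
time_s: 4.65
position: [0.4603, 0.0106, 0.1423]
tool_rot: [[-0.926, 0.376, 0.002], [0.376, 0.926, -0.001], [-0.002, 0.0, -1.0]]
ft_force: [0.4, 0.3, -4.9]
grip_width: 0.0163
gripper_force: 58.7
```

```bash
python3 -c "
from h import *
im,d=optics.get_image('scene')
a=im[150:250,170:300]
im2,d2=optics.get_image('top')
cv2.imwrite('pics/w1.png',np.hstack([cv2.resize(a,(400,300),interpolation=2),cv2.resize(im2[170:245,210:310],(400,300),interpolation=2)]))
go(.4185,.329,.145)"
```

```text
t 4.75 pos [0.4596 0.0107 0.1411] psi 67.89 w 0.0167 F [-0.   0.4 -5. ] | travel/100mm [ 1.578  2.794 -0.039] twist/pi 0.0
```

View pics/w1.png

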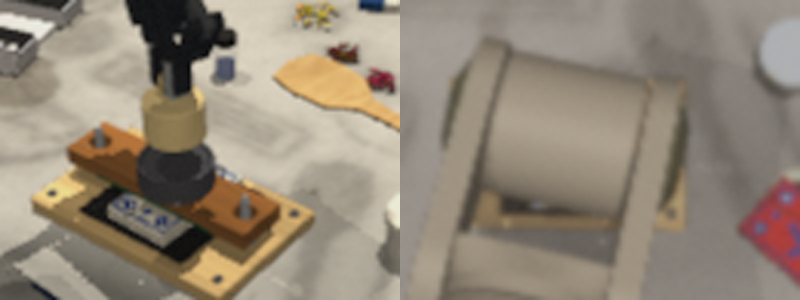

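The weight is lifted and hangs straight under the fingers, clear of the disc. I'll check its centre against the TCP by fitting a circle to the visible side.

```bash
cat >> h.py <<'E'
from scipy.optimize import least_squares
def cyl(P,zlo,zhi,ctr,r,box=.04):
    p=P[(P[...,2]>zlo)&(P[...,2]<zhi)&(np.hypot(P[...,0]-ctr[0],P[...,1]-ctr[1])<box)]
    f=least_squares(lambda c:np.hypot(p[:,0]-c[0],p[:,1]-c[1])-r,ctr,loss="soft_l1",f_scale=.001)
    return len(p),np.round(f.x*1000,1),"rms mm",round(1e3*np.sqrt(np.mean(f.fun**2)),2)
E
python3 - <<'E'
from h import *
im,d=optics.get_image('scene'); P=cloud('scene',d)
print("weight",cyl(P,.100,.130,(.46,.01),.025)); print("disc",cyl(P,.05,.068,(.46,.01),.032))
P0=cloud('scene',np.load("scene_d.npy")); print("before",cyl(P0,.07,.1,(.46,.01),.025),cyl(P0,.05,.066,(.46,.01),.032))
E
```

```text
weight (227, array([459.7,  10.1]), 'rms mm', np.float64(2.49))
disc (345, array([461.8,  11.9]), 'rms mm', np.float64(11.64))
before (213, array([460.1,  10.5]), 'rms mm', np.float64(2.02)) (139, array([461.3,  11.4]), 'rms mm', np.float64(1.77))
```

Call:
{"op": "step_arm", "data": {"fingers": [1,1,1,1,1,1,1,1,1,1], "travel": [[0.08,0.14,0],[0.16,0.28,0],[0.2,0.35,0],[0.2,0.35,0],[0.2,0.35,0],[0.2,0.35,0],[0.2,0.35,0],[0.18,0.32,0],[0.1,0.19,0],[0.06,0.11,0]], "twist": [0,0,0,0,0,0,0,0,0,0]}}

```text
time_s: 6.05
position: [0.4174, 0.3301, 0.1408]
tool_rot: [[-0.927, 0.375, -0.001], [0.375, 0.927, -0.0], [0.001, -0.001, -1.0]]
ft_force: [-0.4, -0.0, -4.9]
grip_width: 0.0164
gripper_force: 59.0
```

Call:
{"op": "step_arm", "data": {"fingers": [1,1,1], "travel": [[0,0,0.1],[0,0,0.1],[0,0,0]], "twist": [0,0,0]}}

```text
time_s: 6.42
position: [0.4181, 0.3277, 0.1202]
tool_rot: [[-0.926, 0.377, -0.002], [0.377, 0.926, -0.001], [0.002, -0.002, -1.0]]
ft_force: [0.0, -0.6, -5.0]
grip_width: 0.0166
gripper_force: 59.0
```

Run:
```python
from h import *
go(.4185,.329,.054)
im,d=optics.get_image('scene'); P=cloud('scene',d)
print("weight",cyl(P,.085,.11,(.4185,.329),.025))
for b in blobs("scene",im,(40,60,20),(85,255,255),.008,(.418,.329),.06): print(b)
cv2.imwrite("pics/w2.png",cv2.resize(im[130:230,90:210],(720,600),interpolation=2))
```

```text
t 6.42 pos [0.4181 0.3277 0.1202] psi 67.83 w 0.0166 F [ 0.  -0.6 -5. ] | travel/100mm [0.001 0.013 0.662] twist/pi 0.0
weight (199, array([418.2, 327.4]), 'rms mm', np.float64(4.0))
(np.int32(197), array([420.7, 330.8]), array([422.3, 331.5]), array([53.3, 58.9]), 35.1)
```

View pics/w2.png

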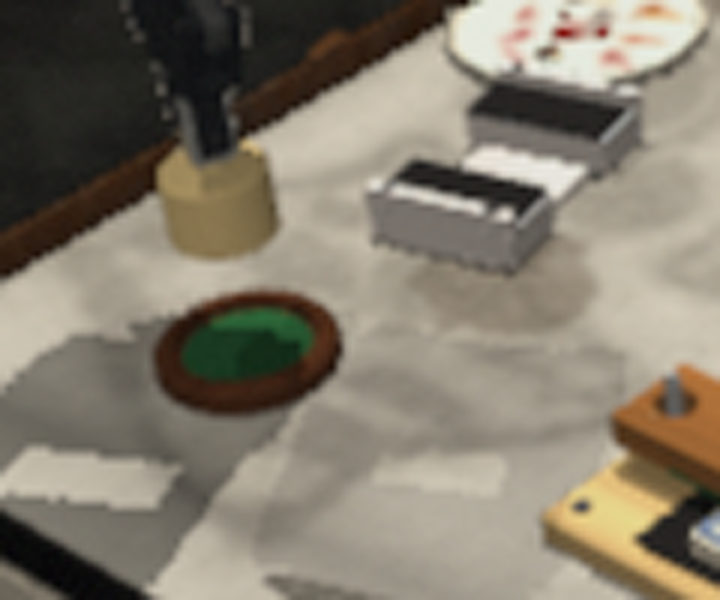

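The weight hangs upright at about (215,200), with the rest's felt in view at (247,345). The fits agree to about 2 mm, so I'll lower it.

Call:
{"op": "step_arm", "data": {"fingers": [1,1,1,1,1,1,1,1], "travel": [[0,0.01,0.12],[0,0.005,0.18],[0,0,0.15],[0,0,0.1],[0,0,0.06],[0,0,0.03],[0,0,0.015],[0,0,0]], "twist": [0,0,0,0,0,0,0,0]}}

```text
time_s: 7.48
position: [0.4191, 0.3301, 0.0561]
tool_rot: [[-0.927, 0.376, 0.0], [0.376, 0.927, 0.0], [-0.0, 0.0, -1.0]]
ft_force: [-0.2, -0.3, -5.0]
grip_width: 0.016
gripper_force: 59.0
```

Call:
{"op": "step_arm", "data": {"fingers": [1,1,1], "travel": [[0,0,0.015],[0,0,0.01],[0,0,0]], "twist": [0,0,0]}}

```text
time_s: 7.85
position: [0.419, 0.3301, 0.0533]
tool_rot: [[-0.926, 0.376, -0.0], [0.376, 0.926, -0.0], [0.0, -0.0, -1.0]]
ft_force: [-0.1, 0.3, -5.0]
grip_width: 0.0167
gripper_force: 59.0
```

Call:
{"op": "step_arm", "data": {"fingers": [1,1,1], "travel": [[0,0,0.012],[0,0,0.01],[0,0,0]], "twist": [0,0,0]}}

```text
time_s: 8.22
position: [0.4194, 0.3302, 0.0531]
tool_rot: [[-0.927, 0.376, 0.002], [0.376, 0.927, 0.001], [-0.002, 0.001, -1.0]]
ft_force: [-4.2, -3.3, 15.7]
grip_width: 0.0165
gripper_force: 60.8
```

Contact. Releasing, rising and checking.

Call:
{"op": "step_arm", "data": {"fingers": [0.3,0,0,0,-1,-1,-1,-1,-1], "travel": [[0,0,-0.01],[0,0,0],[0,0,0],[0,0,-0.2],[0,0,-0.4],[0,0,-0.4],[0,0,0],[0,0,0],[0,0,0]], "twist": [0,0,0,0,0,0,0,0,0]}}

```text
time_s: 9.35
position: [0.4185, 0.3298, 0.1509]
tool_rot: [[-0.926, 0.376, -0.002], [0.376, 0.926, -0.001], [0.002, -0.002, -1.0]]
ft_force: [-0.1, 0.0, -0.0]
grip_width: 0.0854
gripper_force: 0.0
```

Run:
```python
from h import *
im,d=optics.get_image('scene'); P=cloud('scene',d)
print("weight",cyl(P,.016,.044,(.419,.329),.025)); p=P[(abs(P[...,0]-.419)<.02)&(abs(P[...,1]-.329)<.02)]; print("top z",np.percentile(p[:,2],[50,99]))
im,d=optics.get_image('top'); Q=cloud('top',d); p=Q[(Q[...,2]>.04)&(abs(Q[...,0]-.419)<.04)&(abs(Q[...,1]-.329)<.04)&(Q[...,2]<.08)]; print(len(p),p.mean(0) if len(p) else 0)
go(.4615,.0115,.155,-2)
cv2.imwrite("pics/w3.png",cv2.resize(np.hstack([im[195:245,130:190],optics.get_image('scene')[0][150:200,100:160]]),(800,333),interpolation=2))
```

```text
weight (229, array([419.4, 330.1]), 'rms mm', np.float64(5.37))
top z [-0.40702823  0.26102348]
115 [0.42531688 0.32411013 0.04974132]
t 9.45 pos [0.4187 0.3299 0.1512] psi 67.89 w 0.0857 F [ 0.6 -0.2  0.3] | travel/100mm [-3.167  0.538 -0.038] twist/pi 0.3883
```

View pics/w3.png

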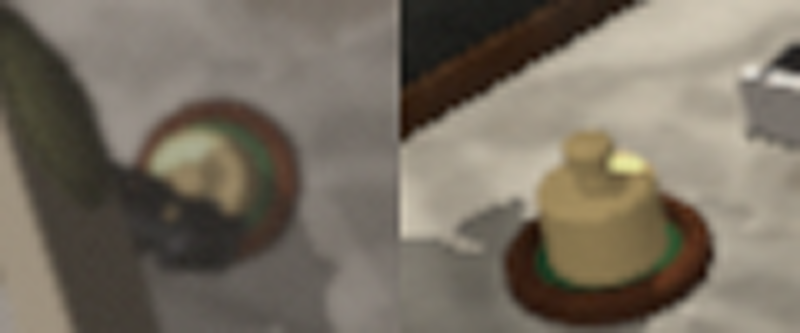

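The weight stands upright inside the recess, with green felt visible around it. Next is the disc.

Call:
{"op": "step_arm", "data": {"fingers": [-1,-1,-1,-1,-1,-1,-1,-1,-1], "travel": [[0,0,0],[0,0,0],[0,0,0],[0,0,0],[0,0,0],[0,0,0],[0,0,0],[0,0,0],[0,0,0]], "twist": [0.05,0.05,0.05,0.05,0.05,0.05,0.05,0.038,0]}}

```text
time_s: 10.62
position: [0.4189, 0.33, 0.1518]
tool_rot: [[0.033, 0.999, -0.001], [0.999, -0.033, -0.0], [-0.0, -0.001, -1.0]]
ft_force: [0.7, -0.6, -0.1]
grip_width: 0.0852
gripper_force: 0.0
```

Call:
{"op": "step_arm", "data": {"fingers": [-1,-1,-1,-1,-1,-1,-1,-1,-1,-1], "travel": [[-0.25,0.054,0],[-0.4,0.06,0],[-0.4,0.06,0],[-0.4,0.06,0],[-0.4,0.06,0],[-0.4,0.06,0],[-0.4,0.06,0],[-0.35,0.06,0],[-0.167,0.06,0],[0,0,0]], "twist": [0,0,0,0,0,0,0,0,0,0]}}

```text
time_s: 11.88
position: [0.4619, 0.0114, 0.152]
tool_rot: [[0.034, 0.999, -0.0], [0.999, -0.034, 0.0], [0.0, -0.0, -1.0]]
ft_force: [0.0, -0.0, -0.3]
grip_width: 0.0854
gripper_force: 0.0
```

Run:
```python
from h import *
im,d=optics.get_image('scene'); P=cloud('scene',d)
print("disc",cyl(P,.05,.067,(.4615,.0115),.032,.036))
go(.4615,.0115,.049,-2)
```

```text
disc (332, array([461. ,  10.8]), 'rms mm', np.float64(11.56))
t 11.93 pos [0.4616 0.0122 0.152 ] psi -1.92 w 0.0853 F [-0.2 -0.2  0.7] | travel/100mm [-7.00e-03 -1.00e-03  1.03e+00] twist/pi 0.0005
```

Call:
{"op": "step_arm", "data": {"fingers": [-1,-1,-1,-1,-1,-1,-1], "travel": [[0,0,0.2],[0,0,0.3],[0,0,0.25],[0,0,0.15],[0,0,0.08],[0,0,0.05],[0,0,0]], "twist": [0,0,0,0,0,0,0]}}

```text
time_s: 12.8
position: [0.4617, 0.012, 0.0492]
tool_rot: [[0.033, 0.999, 0.0], [0.999, -0.033, 0.0], [0.0, 0.0, -1.0]]
ft_force: [0.1, -0.5, 0.5]
grip_width: 0.0855
gripper_force: 0.0
```

Call:
{"op": "step_arm", "data": {"fingers": [-0.2,0,0.2,0.4,1,1,1,1], "travel": [[0,0,0],[0,0,0],[0,0,0],[0,0,0],[0,0,0],[0,0,0],[0,0,0],[0,0,0]], "twist": [0,0,0,0,0,0,0,0], "force": 70}}

```text
time_s: 13.8
position: [0.4614, 0.0118, 0.0502]
tool_rot: [[0.034, 0.999, 0.0], [0.999, -0.034, -0.0], [-0.0, 0.0, -1.0]]
ft_force: [-3.8, 1.5, 13.9]
grip_width: 0.0608
gripper_force: 73.2
```

Call:
{"op": "step_arm", "data": {"fingers": [1,1,1,1,1], "travel": [[0,0,-0.05],[0,0,-0.15],[0,0,-0.25],[0,0,-0.25],[0,0,0]], "twist": [0,0,0,0,0]}}

```text
time_s: 14.42
position: [0.4621, 0.0116, 0.12]
tool_rot: [[0.034, 0.999, 0.003], [0.999, -0.034, -0.001], [-0.001, 0.003, -1.0]]
ft_force: [0.1, 0.1, -6.5]
grip_width: 0.0605
gripper_force: 77.9
```

Run:
```python
from h import *
im,d=optics.get_image('scene'); P=cloud('scene',d)
print("disc",cyl(P,.118,.135,(.4615,.0115),.032,.04))
cv2.imwrite("pics/d1.png",cv2.resize(im[120:250,160:300],(560,520),interpolation=2))
go(.4155,-.339,.119)
```

```text
disc (185, array([459.9,  12.1]), 'rms mm', np.float64(9.24))
t 14.47 pos [0.4614 0.0118 0.1189] psi -1.95 w 0.0606 F [ 0.1 -0.4 -7.3] | travel/100mm [-3.521e+00 -3.400e-01 -1.000e-03] twist/pi 0.0
```

View pics/d1.png

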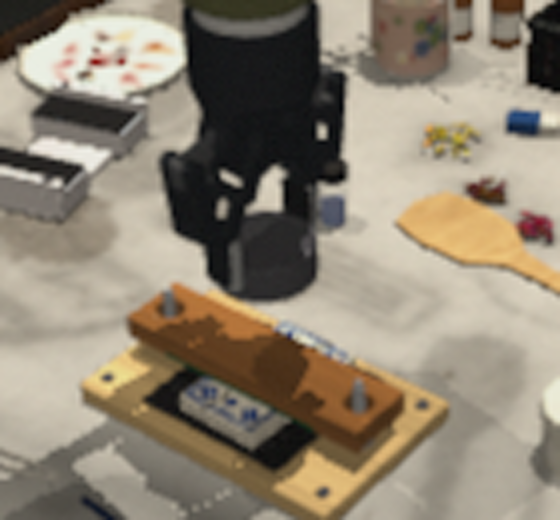

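The disc is held level at (262,262) in the crop. The platen stayed on its posts, with the tile still under it. Carrying the disc to the pale rest.

Call:
{"op": "step_arm", "data": {"fingers": [1,1,1,1,1,1,1,1,1,1], "travel": [[-0.2,-0.034,0],[-0.38,-0.034,0],[-0.44,-0.034,0],[-0.44,-0.034,0],[-0.44,-0.034,0],[-0.44,-0.034,0],[-0.44,-0.034,0],[-0.38,-0.034,0],[-0.24,-0.034,0],[-0.115,-0.034,0]], "twist": [0,0,0,0,0,0,0,0,0,0]}}

```text
time_s: 15.72
position: [0.4152, -0.3388, 0.1181]
tool_rot: [[0.035, 0.999, -0.001], [0.999, -0.035, 0.002], [0.002, -0.001, -1.0]]
ft_force: [-0.1, -0.1, -5.7]
grip_width: 0.0604
gripper_force: 77.7
```

Call:
{"op": "step_arm", "data": {"fingers": [1,1,1,1], "travel": [[0,0,0.15],[0,0,0.25],[0,0,0.15],[0,0,0]], "twist": [0,0,0,0]}}

```text
time_s: 16.23
position: [0.4155, -0.3375, 0.0633]
tool_rot: [[0.033, 0.999, -0.002], [0.999, -0.033, 0.002], [0.002, -0.002, -1.0]]
ft_force: [0.8, -0.7, -5.7]
grip_width: 0.0602
gripper_force: 77.7
```

Run:
```python
from h import *
im,d=optics.get_image('scene'); P=cloud('scene',d)
print("disc",cyl(P,.064,.078,(.4155,-.3385),.032,.034))
for b in blobs("scene",im,(100,100,30),(130,255,255),.008,(.415,-.338),.06): print(b)
im,d=optics.get_image('top')
for b in blobs("top",im,(100,100,30),(130,255,255),.008,(.415,-.338),.06): print(b)
go(.4157,-.3384,.0135)
```

```text
disc (110, array([ 414.8, -337.2]), 'rms mm', np.float64(5.74))
(np.int32(579), array([ 410.9, -340.1]), array([ 412.3, -339.8]), array([58.6, 71.5]), 18.9)
t 16.32 pos [ 0.416  -0.3384  0.0647] psi -1.92 w 0.0603 F [-0.1  0.  -5.6] | travel/100mm [-0.    -0.003  0.512] twist/pi 0.0
```

Call:
{"op": "step_arm", "data": {"fingers": [1,1,1,1,1,1,1], "travel": [[0,0,0.12],[0,0,0.16],[0,0,0.12],[0,0,0.06],[0,0,0.03],[0,0,0],[0,0,0]], "twist": [0,0,0,0,0,0,0]}}

```text
time_s: 17.2
position: [0.4159, -0.3385, 0.0155]
tool_rot: [[0.034, 0.999, 0.0], [0.999, -0.034, -0.001], [-0.001, 0.0, -1.0]]
ft_force: [-0.7, -0.0, -6.4]
grip_width: 0.0606
gripper_force: 78.0
```

Call:
{"op": "step_arm", "data": {"fingers": [1,1,1], "travel": [[0,0,0.015],[0,0,0.01],[0,0,0]], "twist": [0,0,0]}}

```text
time_s: 17.58
position: [0.4157, -0.3384, 0.0126]
tool_rot: [[0.034, 0.999, -0.0], [0.999, -0.034, 0.0], [0.0, -0.0, -1.0]]
ft_force: [-1.2, -0.7, -5.5]
grip_width: 0.0607
gripper_force: 78.0
```

Call:
{"op": "step_arm", "data": {"fingers": [1,1,1], "travel": [[0,0,0.01],[0,0,0],[0,0,0]], "twist": [0,0,0]}}

```text
time_s: 17.95
position: [0.4158, -0.3385, 0.0124]
tool_rot: [[0.034, 0.999, 0.0], [0.999, -0.034, -0.001], [-0.001, 0.0, -1.0]]
ft_force: [-2.2, 2.4, 5.9]
grip_width: 0.0602
gripper_force: 79.1
```

Call:
{"op": "step_arm", "data": {"fingers": [0,-0.7,-1,-1,-1,-1,-1,-1,-1], "travel": [[0,0,0],[0,0,0],[0,0,0],[0,0,0],[0,0,-0.2],[0,0,-0.4],[0,0,-0.4],[0,0,-0.4],[0,0,0]], "twist": [0,0,0,0,0,0,0,0,0]}}

```text
time_s: 19.08
position: [0.4166, -0.3394, 0.1544]
tool_rot: [[0.034, 0.999, 0.004], [0.999, -0.034, -0.005], [-0.005, 0.004, -1.0]]
ft_force: [-0.6, -0.1, -1.3]
grip_width: 0.0853
gripper_force: 0.0
```

Run:
```python
from h import *
im,d=optics.get_image('scene'); P=cloud('scene',d)
print("disc",cyl(P,.016,.03,(.4155,-.3385),.032,.034))
p=P[(np.hypot(P[...,0]-.4155,P[...,1]+.3385)<.028)]; print("disc top z",np.percentile(p[:,2],[10,50,90]))
p=P[(np.abs(P[...,2]-.046)<.004)&(abs(P[...,0]-.46)<.06)&(abs(P[...,1]-.015)<.13)]; r=cv2.minAreaRect((p[:,:2]*1000).astype(np.float32)); print("platen scene",len(p),r)
im2,d2=optics.get_image('top');P=cloud('top',d2)
p=P[(np.abs(P[...,2]-.046)<.006)&(abs(P[...,0]-.46)<.06)&(abs(P[...,1]-.015)<.13)]; r=cv2.minAreaRect((p[:,:2]*1000).astype(np.float32)); print("platen top",len(p),r,p.mean(0))
for n,i in(("scene",im),("top",im2)):
    for b in blobs(n,i,(4,100,50),(14,255,230),.046,(.46,.016),.12): print(n,*b)
go(.46,.015,.14,-2)
cv2.imwrite("pics/d2.png",np.hstack([cv2.resize(im[260:330,310:380],(400,400),interpolation=2),cv2.resize(im2[175:235,215:285],(400,343),interpolation=2)[:, :] if 0 else cv2.resize(im2[175:235,215:275],(400,400),interpolation=2)]))
```

```text
disc (548, array([ 415.3, -338.7]), 'rms mm', np.float64(12.9))
disc top z [0.0272953  0.25174736 0.45333661]
platen scene 889 ((463.68792724609375, 20.467735290527344), (191.75611877441406, 52.932342529296875), 87.59795379638672)
platen top 765 ((464.45849609375, 21.16033935546875), (190.23631286621094, 46.90658950805664), 89.19446563720703) [0.46439916 0.0203544  0.0472974 ]
scene 1022 [458.9  10.7] [459.6  14.8] [198.3  59.5] 87.5
top 694 [464.7  21. ] [464.7  21.2] [184.4  50.8] 87.3
t 19.18 pos [ 0.4156 -0.3382  0.1512] psi -1.95 w 0.0854 F [ 0.4 -0.3 -0.2] | travel/100mm [3.546 0.321 0.112] twist/pi 0.0003
```

View pics/d2.png

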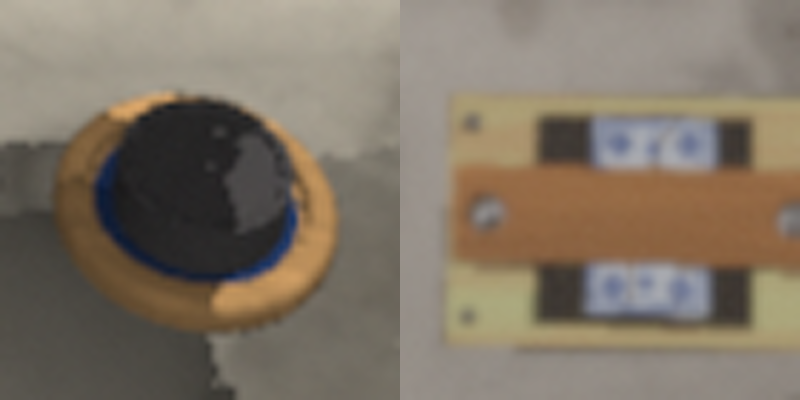

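The disc sits in the blue-felt recess with felt visible around its near side. The platen is centred near (464, 20.5) mm at a yaw of about −2°.

Call:
{"op": "step_arm", "data": {"fingers": [-1,-1,-1,-1,-1,-1,-1,-1,-1,-1], "travel": [[0.25,0.034,0],[0.4,0.036,0],[0.45,0.036,0],[0.45,0.036,0],[0.45,0.036,0],[0.45,0.036,0],[0.45,0.036,0],[0.4,0.036,0],[0.2,0.036,0],[0.1,0.036,0]], "twist": [0,0,0,0,0,0,0,0,0,0]}}

```text
time_s: 20.42
position: [0.4628, 0.022, 0.1508]
tool_rot: [[0.032, 0.999, -0.002], [0.999, -0.032, 0.001], [0.0, -0.002, -1.0]]
ft_force: [0.4, -0.4, 0.8]
grip_width: 0.0855
gripper_force: 0.0
```

Call:
{"op": "step_arm", "data": {"fingers": [-1,-1,-1,-1], "travel": [[0,0,0.2],[0,0,0.3],[0,0,0.1],[0,0,0]], "twist": [0,0,0,0]}}

```text
time_s: 20.92
position: [0.4635, 0.0201, 0.0914]
tool_rot: [[0.034, 0.999, -0.001], [0.999, -0.034, 0.0], [0.0, -0.001, -1.0]]
ft_force: [0.2, 0.1, 0.2]
grip_width: 0.085
gripper_force: 0.0
```

Run:
```python
from h import *
go(.464,.0205,.032,-2)
```

```text
t 20.93 pos [0.4635 0.0201 0.0914] psi -1.96 w 0.085 F [0.2 0.1 0.2] | travel/100mm [0.004 0.005 0.594] twist/pi 0.0002
```

Call:
{"op": "step_arm", "data": {"fingers": [-1,-1,-1,-1,-1,-0.7,-0.4,-0.1,0.3,1], "travel": [[0,0,0.2],[0,0,0.2],[0,0,0.12],[0,0,0.05],[0,0,0.02],[0,0,0],[0,0,0],[0,0,0],[0,0,0],[0,0,0]], "twist": [0,0,0,0,0,0,0,0,0,0], "force": 45}}

```text
time_s: 22.18
position: [0.464, 0.0201, 0.0332]
tool_rot: [[0.034, 0.999, 0.001], [0.999, -0.034, -0.0], [-0.0, 0.001, -1.0]]
ft_force: [-0.7, 0.4, 7.4]
grip_width: 0.0467
gripper_force: 45.9
```

Call:
{"op": "step_arm", "data": {"fingers": [1,1,1], "travel": [[0,0,0],[0,0,0],[0,0,0]], "twist": [0,0,0]}}

```text
time_s: 22.55
position: [0.464, 0.0201, 0.0333]
tool_rot: [[0.034, 0.999, 0.001], [0.999, -0.034, -0.0], [-0.0, 0.001, -1.0]]
ft_force: [-0.9, 0.5, 6.8]
grip_width: 0.0465
gripper_force: 45.9
```

Call:
{"op": "step_arm", "data": {"fingers": [1,1,1,1,1], "travel": [[0,0,-0.03],[0,0,-0.08],[0,0,-0.12],[0,0,-0.15],[0,0,0]], "twist": [0,0,0,0,0]}}

```text
time_s: 23.18
position: [0.4643, 0.0201, 0.0718]
tool_rot: [[0.034, 0.999, 0.003], [0.999, -0.034, -0.001], [-0.001, 0.003, -1.0]]
ft_force: [0.2, 0.6, -2.0]
grip_width: 0.0469
gripper_force: 46.9
```

Run:
```python
from h import *
im,d=optics.get_image('scene')
cv2.imwrite("pics/p1.png",cv2.resize(im[130:260,160:300],(560,520),interpolation=2))
P=cloud('scene',d)
p=P[(np.abs(P[...,2]-.084)<.004)&(abs(P[...,0]-.46)<.05)&(abs(P[...,1]-.015)<.13)]; r=cv2.minAreaRect((p[:,:2]*1000).astype(np.float32)); print("platen scene",len(p),r)
go(.596,-.325,.13,-4.3)
```

```text
platen scene 706 ((461.6149597167969, 20.121688842773438), (71.17308807373047, 194.59886169433594), 5.247440814971924)
t 23.23 pos [0.4639 0.0202 0.0711] psi -1.94 w 0.0466 F [-0.2  0.  -2.4] | travel/100mm [-3.343  1.576 -0.589] twist/pi 0.0131
```

View pics/p1.png

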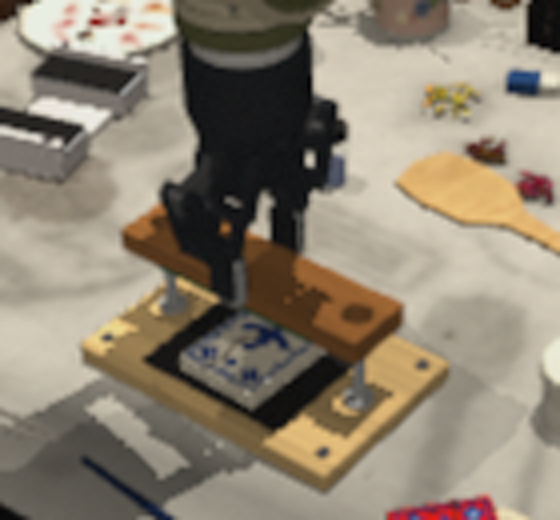

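The platen is up, level, and clear of the post tops, and the tile stayed on the pad. I'll raise it further, turn slightly and carry it over.

Call:
{"op": "step_arm", "data": {"fingers": [1,1,1,1,1,1], "travel": [[0,0,-0.1],[0,0,-0.2],[0,0,-0.2],[0,0,-0.09],[0,0,0],[0,0,0]], "twist": [0,0,0,0,0.013,0]}}

```text
time_s: 23.98
position: [0.4635, 0.0202, 0.1294]
tool_rot: [[0.074, 0.997, -0.001], [0.997, -0.074, 0.0], [0.0, -0.001, -1.0]]
ft_force: [0.0, -0.1, -1.2]
grip_width: 0.0468
gripper_force: 46.9
```

Call:
{"op": "step_arm", "data": {"fingers": [1,1,1,1,1,1,1,1,1,1], "travel": [[-0.15,0.07,0],[-0.3,0.14,0],[-0.38,0.18,0],[-0.42,0.2,0],[-0.44,0.21,0],[-0.44,0.21,0],[-0.42,0.2,0],[-0.38,0.18,0],[-0.27,0.13,0],[-0.14,0.06,0]], "twist": [0,0,0,0,0,0,0,0,0,0]}}

```text
time_s: 25.22
position: [0.5961, -0.3275, 0.1285]
tool_rot: [[0.076, 0.997, -0.001], [0.997, -0.076, 0.0], [0.0, -0.001, -1.0]]
ft_force: [-0.4, 0.2, -1.6]
grip_width: 0.0465
gripper_force: 46.9
```

Call:
{"op": "step_arm", "data": {"fingers": [1,1,1,1], "travel": [[0,0,0.2],[0,0,0.2],[0,0,0.1],[0,0,0]], "twist": [0,0,0,0]}}

```text
time_s: 25.72
position: [0.5959, -0.3251, 0.0789]
tool_rot: [[0.075, 0.997, -0.001], [0.997, -0.075, 0.001], [0.001, -0.001, -1.0]]
ft_force: [0.8, 0.0, -1.4]
grip_width: 0.0469
gripper_force: 46.8
```

Run:
```python
from h import *
im,d=optics.get_image('scene')
cv2.imwrite("pics/p2.png",cv2.resize(im[170:300,310:480],(680,520),interpolation=2))
s=monitor.observe();z=.046+s["position"][2]-.0333;P=cloud('scene',d); print("platen top z",z)
p=P[(np.abs(P[...,2]-z)<.004)&(abs(P[...,0]-.596)<.06)&(abs(P[...,1]+.325)<.13)]; print(len(p),cv2.minAreaRect((p[:,:2]*1000).astype(np.float32)))
im,d=optics.get_image('top');P=cloud('top',d)
p=P[(np.abs(P[...,2]-z)<.006)&(abs(P[...,0]-.596)<.06)&(abs(P[...,1]+.325)<.13)]; print(len(p),cv2.minAreaRect((p[:,:2]*1000).astype(np.float32)))
go(.596,-.325,.0273,-4.3)
```

```text
platen top z 0.0924761196920102
937 ((591.661376953125, -324.3301086425781), (190.21534729003906, 69.26608276367188), 87.17791748046875)
232 ((595.8610229492188, -319.3704833984375), (182.0145263671875, 47.70936965942383), 85.83150482177734)
t 25.82 pos [ 0.5966 -0.3252  0.0803] psi -4.28 w 0.0464 F [ 0.1  0.5 -1.2] | travel/100mm [ 0.002 -0.006  0.53 ] twist/pi 0.0001
```

View pics/p2.png

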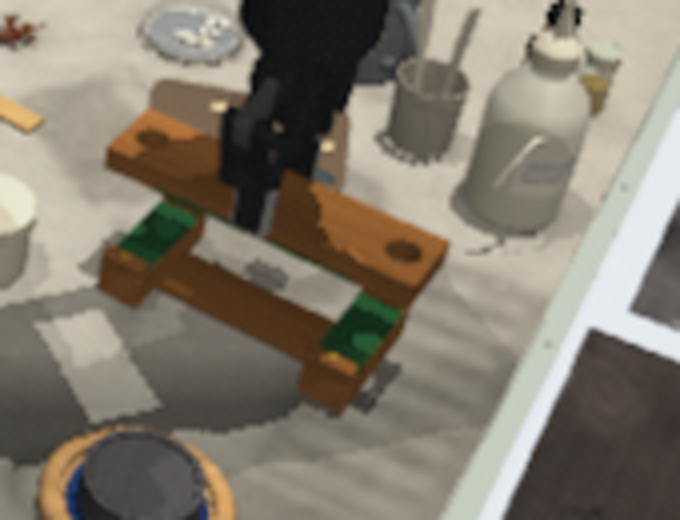

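The platen hovers over both saddles, aligned and level. Lowering it.

Call:
{"op": "step_arm", "data": {"fingers": [1,1,1,1,1,1,1], "travel": [[0,-0.01,0.12],[0,0,0.16],[0,0,0.12],[0,0,0.06],[0,0,0.03],[0,0,0.01],[0,0,0]], "twist": [0,0,0,0,0,0,0]}}

```text
time_s: 26.7
position: [0.5954, -0.3247, 0.0299]
tool_rot: [[0.075, 0.997, 0.0], [0.997, -0.075, -0.0], [-0.0, 0.0, -1.0]]
ft_force: [0.8, 0.1, -1.5]
grip_width: 0.0465
gripper_force: 46.9
```

Call:
{"op": "step_arm", "data": {"fingers": [1,1,1], "travel": [[0,0,0.015],[0,0,0],[0,0,0]], "twist": [0,0,0]}}

```text
time_s: 27.08
position: [0.5954, -0.3246, 0.0282]
tool_rot: [[0.075, 0.997, 0.0], [0.997, -0.075, -0.0], [-0.0, 0.0, -1.0]]
ft_force: [0.2, 0.5, -1.8]
grip_width: 0.0467
gripper_force: 46.9
```

Call:
{"op": "step_arm", "data": {"fingers": [1,1,1,1], "travel": [[0,0,0.01],[0,0,0],[0,0,0.01],[0,0,0]], "twist": [0,0,0,0]}}

```text
time_s: 27.58
position: [0.5954, -0.3247, 0.0273]
tool_rot: [[0.075, 0.997, 0.001], [0.997, -0.075, -0.001], [-0.001, 0.001, -1.0]]
ft_force: [-2.7, 1.6, 7.2]
grip_width: 0.0467
gripper_force: 47.8
```

Call:
{"op": "step_arm", "data": {"fingers": [-0.3,-0.7,-1,-1,-1,-1,-1,-1,-1], "travel": [[0,0,0],[0,0,0],[0,0,0],[0,0,0],[0,0,-0.2],[0,0,-0.4],[0,0,-0.4],[0,0,-0.2],[0,0,0]], "twist": [0,0,0,0,0,0,0,0,0]}}

```text
time_s: 28.7
position: [0.5958, -0.3249, 0.1476]
tool_rot: [[0.075, 0.997, 0.003], [0.997, -0.075, -0.002], [-0.002, 0.003, -1.0]]
ft_force: [-0.3, -1.5, -1.1]
grip_width: 0.0853
gripper_force: 0.0
```

Run:
```python
from h import *
im,d=optics.get_image('scene');P=cloud('scene',d)
p=P[(np.abs(P[...,2]-.04)<.006)&(abs(P[...,0]-.596)<.06)&(abs(P[...,1]+.325)<.13)]; print("platen",len(p),p[:,2].mean(),cv2.minAreaRect((p[:,:2]*1000).astype(np.float32)))
def tile(n,P,im):
    m=(np.abs(P[...,2]-.03)<.006)&(abs(P[...,0]-.46)<.08)&(abs(P[...,1]-.016)<.06)
    p=P[m]; print("tile",n,len(p),p.mean(0),cv2.minAreaRect((p[:,:2]*1000).astype(np.float32)))
    for b in blobs(n,im,(0,0,60),(180,85,255),.03,(.46,.016),.06,60): print(b)
    for b in blobs(n,im,(15,60,100),(32,255,255),.018,(.46,.016),.14,200): print("press",b)
tile("scene",P,im)
im2,d2=optics.get_image('top'); tile("top",cloud('top',d2),im2)
cv2.imwrite("pics/t1.png",np.hstack([cv2.resize(im[185:255,175:275],(400,400),interpolation=2),cv2.resize(im2[175:235,215:285],(400,400),interpolation=2)]))
cv2.imwrite("pics/p3.png",cv2.resize(im[190:290,310:440],(400,308),interpolation=2))
go(.46,.016,.149,88)
```

```text
platen 1253 0.03881139412019329 ((588.9832763671875, -307.68402099609375), (94.5992431640625, 227.72235107421875), 2.7347397804260254)
tile scene 662 [0.46107729 0.01435719 0.02875402] ((464.40252685546875, 15.06771469116211), (64.19178009033203, 103.2982406616211), 85.81476593017578)
(np.int32(755), array([459.4,  11.8]), array([462.2,  12.3]), array([ 75.3, 113.7]), 88.2)
press (np.int32(1661), array([444.2,   1.5]), array([455.8,  12.9]), array([212.1, 140.3]), 88.5)
tile top 33 [0.50727363 0.03530174 0.03100158] ((510.8699645996094, 35.73005294799805), (20.830097198486328, 33.888832092285156), 35.7993278503418)
(np.int32(989), array([459.8,  16.1]), array([460.2,  16.6]), array([115.1, 118.2]), 89.2)
press (np.int32(513), array([476.1,  89.3]), array([464.4,  56.4]), array([127.1, 126.5]), 89.2)
t 28.8 pos [ 0.595  -0.3244  0.1449] psi -4.28 w 0.0856 F [-0.6  1.  -0.6] | travel/100mm [ 1.468  3.354 -0.041] twist/pi -0.5127
```

View pics/t1.png

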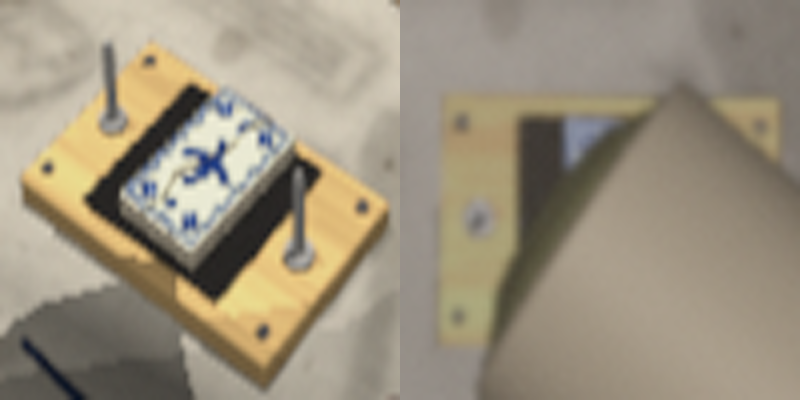

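View pics/p3.png

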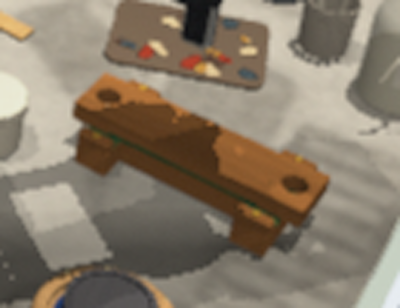

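The platen lies flush across both saddles. The tile is face up on the pad, in crop centre at (208,165), and undisturbed. I'll turn the hand and go to the tile.

Call:
{"op": "step_arm", "data": {"fingers": [-1,-1,-1,-1,-1,-1,-1,-1,-1,-1], "travel": [[0,0,0],[0,0,0],[0,0,0],[0,0,0],[0,0,0],[0,0,0],[0,0,0],[0,0,0],[0,0,0],[0,0,0]], "twist": [-0.05,-0.05,-0.05,-0.05,-0.05,-0.05,-0.05,-0.05,-0.05,-0.055]}}

```text
time_s: 30.05
position: [0.5949, -0.3243, 0.1442]
tool_rot: [[-0.999, 0.054, -0.002], [0.054, 0.999, 0.002], [0.003, 0.002, -1.0]]
ft_force: [-0.8, 0.7, -0.1]
grip_width: 0.0853
gripper_force: 0.0
```

Run:
```python
from h import *
im,d=optics.get_image('scene')
m=cv2.inRange(cv2.cvtColor(im,cv2.COLOR_BGR2HSV),(0,0,60),(180,255,255)) if 0 else None
P=cloud('scene',d)
m=((np.abs(P[...,2]-.03)<.004)&(abs(P[...,0]-.46)<.07)&(abs(P[...,1]-.016)<.045)).astype(np.uint8)
m=cv2.morphologyEx(m,cv2.MORPH_OPEN,np.ones((3,3)))
p=P[m>0]; pl=np.array(plane("scene",np.argwhere(m)[:,::-1],.03))[:,:2]*1000
r=cv2.minAreaRect(pl.astype(np.float32)); print(len(p),r,pl.mean(0),p.mean(0))
go(.462,.0145,.1,87)
```

```text
603 ((461.8711853027344, 13.907739639282227), (64.03007507324219, 101.88407135009766), 86.37059020996094) [459.81205854  14.14743357] [0.4608452  0.01503368 0.02886435]
t 30.1 pos [ 0.5949 -0.3243  0.1442] psi 87.32 w 0.0856 F [ 0.1 -0.3 -0.3] | travel/100mm [1.504 3.314 0.442] twist/pi 0.0018
```

Call:
{"op": "step_arm", "data": {"fingers": [-1,-1,-1,-1,-1,-1,-1,-1,-1,-1], "travel": [[0.1,0.2,0],[0.17,0.37,0],[0.18,0.4,0],[0.18,0.4,0],[0.18,0.4,0],[0.18,0.4,0],[0.18,0.4,0],[0.17,0.374,0],[0.11,0.25,0],[0.054,0.12,0]], "twist": [0.002,0,0,0,0,0,0,0,0,0]}}

```text
time_s: 31.35
position: [0.4659, 0.017, 0.1455]
tool_rot: [[-0.998, 0.066, -0.002], [0.066, 0.998, 0.0], [0.002, 0.0, -1.0]]
ft_force: [1.2, 0.2, 0.1]
grip_width: 0.0854
gripper_force: 0.0
```

Call:
{"op": "step_arm", "data": {"fingers": [-1,-1,-1,-1], "travel": [[0,0,0.2],[0,0,0.3],[0,0,0.2],[0,0,0]], "twist": [0,0,0,0]}}

```text
time_s: 31.85
position: [0.4662, 0.0155, 0.0748]
tool_rot: [[-0.998, 0.067, -0.003], [0.067, 0.998, 0.001], [0.003, 0.0, -1.0]]
ft_force: [0.4, 0.3, -1.0]
grip_width: 0.0858
gripper_force: 0.0
```

Run:
```python
from h import *
go(.4615,.0145,.0165,86.8)
```

```text
t 31.85 pos [0.4662 0.0155 0.0748] psi 86.15 w 0.0858 F [ 0.4  0.3 -1. ] | travel/100mm [ 0.046 -0.013  0.583] twist/pi -0.0036
```

Call:
{"op": "step_arm", "data": {"fingers": [-1,-1,-1,-1,-1,-1,-0.8,-0.6,-0.4,0], "travel": [[0.046,-0.013,0],[0,0,0.15],[0,0,0.2],[0,0,0.13],[0,0,0.07],[0,0,0.03],[0,0,0],[0,0,0],[0,0,0],[0,0,0]], "twist": [0,0,0,0,0,0,0,0,0,0], "force": 40}}

```text
time_s: 33.1
position: [0.4623, 0.0149, 0.0189]
tool_rot: [[-0.998, 0.065, 0.001], [0.065, 0.998, -0.0], [-0.001, -0.0, -1.0]]
ft_force: [-2.3, 0.7, 8.7]
grip_width: 0.0603
gripper_force: 42.0
```

Call:
{"op": "step_arm", "data": {"fingers": [0.5,1,1,1], "travel": [[0,0,0],[0,0,0],[0,0,0],[0,0,0]], "twist": [0,0,0,0]}}

```text
time_s: 33.6
position: [0.4623, 0.0149, 0.0189]
tool_rot: [[-0.998, 0.065, 0.001], [0.065, 0.998, -0.0], [-0.001, -0.0, -1.0]]
ft_force: [-1.9, 0.7, 8.0]
grip_width: 0.0607
gripper_force: 42.0
```

Call:
{"op": "step_arm", "data": {"fingers": [1,1,1,1,1], "travel": [[0,0,-0.03],[0,0,-0.1],[0,0,-0.12],[0,0,-0.05],[0,0,0]], "twist": [0,0,0,0,0]}}

```text
time_s: 34.22
position: [0.4623, 0.0148, 0.0486]
tool_rot: [[-0.998, 0.065, 0.001], [0.065, 0.998, -0.0], [-0.001, -0.0, -1.0]]
ft_force: [-0.3, -0.5, -1.9]
grip_width: 0.0607
gripper_force: 44.0
```

Run:
```python
from h import *
im,d=optics.get_image('scene')
cv2.imwrite("pics/t2.png",cv2.resize(im[130:260,160:300],(560,520),interpolation=2))
go(.6005,.3319,.145,103.3)
```

```text
t 34.27 pos [0.4621 0.0148 0.0482] psi 86.25 w 0.0606 F [-0.6  0.9 -2.5] | travel/100mm [-2.077  2.767 -0.968] twist/pi -0.0947
```

View pics/t2.png

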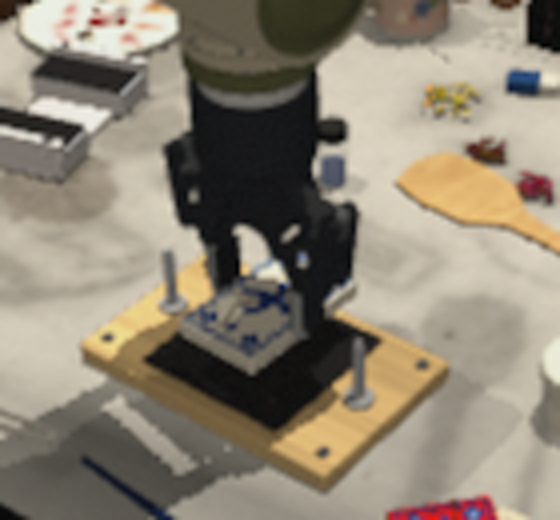

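The tile is held level and clear of the pad. Raising and turning it, then carrying it to the stand.

Call:
{"op": "step_arm", "data": {"fingers": [1,1,1,1,1,1,1,1], "travel": [[0,0,-0.1],[0,0,-0.2],[0,0,-0.25],[0,0,-0.25],[0,0,-0.17],[0,0,0],[0,0,0],[0,0,0]], "twist": [0,0,0,0,-0.02,-0.03,-0.03,-0.015]}}

```text
time_s: 35.28
position: [0.4619, 0.0149, 0.1455]
tool_rot: [[-0.972, -0.233, -0.0], [-0.233, 0.972, 0.0], [0.0, 0.0, -1.0]]
ft_force: [0.8, -0.5, -1.7]
grip_width: 0.0604
gripper_force: 44.0
```

Call:
{"op": "step_arm", "data": {"fingers": [1,1,1,1,1,1,1,1,1,1], "travel": [[-0.08,0.11,0],[-0.17,0.23,0],[-0.24,0.32,0],[-0.27,0.36,0],[-0.28,0.37,0],[-0.28,0.37,0],[-0.27,0.36,0],[-0.24,0.32,0],[-0.16,0.22,0],[-0.087,0.107,0]], "twist": [0,0,0,0,0,0,0,0,0,0]}}

```text
time_s: 36.52
position: [0.5999, 0.3346, 0.1446]
tool_rot: [[-0.973, -0.231, -0.001], [-0.231, 0.973, 0.0], [0.001, 0.0, -1.0]]
ft_force: [0.1, 0.4, -1.5]
grip_width: 0.0606
gripper_force: 44.0
```

Call:
{"op": "step_arm", "data": {"fingers": [1,1,1,1,1], "travel": [[0,0,0.2],[0,0,0.25],[0,0,0.2],[0,0,0],[0,0,0]], "twist": [0,0,0,0,0]}}

```text
time_s: 37.15
position: [0.6005, 0.3327, 0.0811]
tool_rot: [[-0.973, -0.231, 0.001], [-0.231, 0.973, 0.0], [-0.001, 0.0, -1.0]]
ft_force: [0.1, -0.3, -0.9]
grip_width: 0.0603
gripper_force: 44.0
```

Run:
```python
from h import *
im,d=optics.get_image('scene')
cv2.imwrite("pics/t3.png",cv2.resize(im[100:190,120:240],(720,540),interpolation=2))
go(.6005,.3319,.0269,103.3)
s=monitor.observe(); z=.018+s["position"][2]-.0189; print("tile bottom",z)
P=cloud('scene',d);p=P[(np.abs(P[...,2]-z-.012)<.004)&(abs(P[...,0]-.6)<.08)&(abs(P[...,1]-.332)<.08)]; print(len(p),cv2.minAreaRect((p[:,:2]*1000).astype(np.float32)))
```

```text
t 37.2 pos [0.6006 0.3326 0.0813] psi 103.35 w 0.0604 F [ 0.5  0.2 -1.4] | travel/100mm [ 0.003 -0.007  0.544] twist/pi 0.0003
tile bottom 0.08043846810168627
295 ((599.7381591796875, 331.7121276855469), (101.23126220703125, 84.9699478149414), 15.905573844909668)
```

View pics/t3.png

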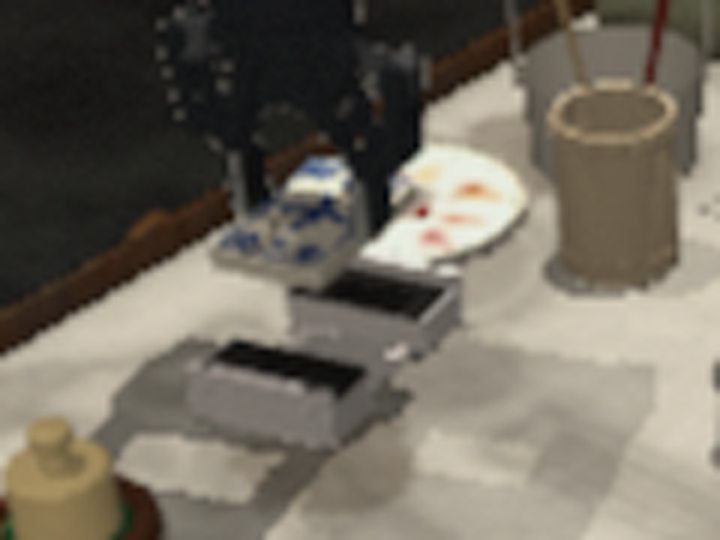

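The tile is level, held over the stand and turned to match its rails. Lowering it.

Call:
{"op": "step_arm", "data": {"fingers": [1,1,1,1,1,1,1], "travel": [[0,-0.007,0.12],[0,0,0.16],[0,0,0.12],[0,0,0.06],[0,0,0.03],[0,0,0.015],[0,0,0]], "twist": [0,0,0,0,0,0,0]}}

```text
time_s: 38.08
position: [0.6005, 0.3314, 0.0299]
tool_rot: [[-0.973, -0.231, 0.0], [-0.231, 0.973, 0.0], [-0.0, 0.0, -1.0]]
ft_force: [0.5, 0.4, -1.7]
grip_width: 0.0603
gripper_force: 44.1
```

Call:
{"op": "step_arm", "data": {"fingers": [1,1,1], "travel": [[0,0,0.015],[0,0,0],[0,0,0]], "twist": [0,0,0]}}

```text
time_s: 38.45
position: [0.6004, 0.3314, 0.0282]
tool_rot: [[-0.973, -0.231, 0.0], [-0.231, 0.973, 0.0], [-0.0, -0.0, -1.0]]
ft_force: [-0.4, 0.0, -0.8]
grip_width: 0.0607
gripper_force: 44.1
```

Call:
{"op": "step_arm", "data": {"fingers": [1,1,1,1], "travel": [[0,0,0.01],[0,0,0],[0,0,0.01],[0,0,0]], "twist": [0,0,0,0]}}

```text
time_s: 38.95
position: [0.6005, 0.3314, 0.027]
tool_rot: [[-0.973, -0.231, 0.001], [-0.231, 0.973, 0.0], [-0.001, -0.0, -1.0]]
ft_force: [-2.4, -0.6, 5.7]
grip_width: 0.0608
gripper_force: 44.8
```

Contact. Releasing, rising and moving clear.

Call:
{"op": "step_arm", "data": {"fingers": [-0.55,-0.75,-1,-1,-1,-1,-1,-1,-1,-1], "travel": [[0,0,0],[0,0,0],[0,0,0],[0,0,0],[0,0,-0.2],[0,0,-0.4],[0,0,-0.4],[0,0,-0.4],[0,0,-0.3],[0,0,0]], "twist": [0,0,0,0,0,0,0,0,0,0]}}

```text
time_s: 40.2
position: [0.6011, 0.3317, 0.1986]
tool_rot: [[-0.973, -0.231, 0.005], [-0.231, 0.973, 0.002], [-0.005, 0.0, -1.0]]
ft_force: [0.1, 0.0, -0.5]
grip_width: 0.0854
gripper_force: 0.0
```

Run:
```python
from h import *
im,d=optics.get_image('scene')
P=cloud('scene',d);p=P[(np.abs(P[...,2]-.038)<.004)&(abs(P[...,0]-.6)<.08)&(abs(P[...,1]-.332)<.08)]; print("tile",len(p),p[:,2].mean(),cv2.minAreaRect((p[:,:2]*1000).astype(np.float32)))
cv2.imwrite("pics/end.png",np.hstack([cv2.resize(im[100:200,110:240],(390,300),interpolation=2),cv2.resize(im[200:330,300:469],(390,300),interpolation=2)]))
go(.45,.25,.2)
```

```text
tile 341 0.03646129012901034 ((595.6761474609375, 329.3575134277344), (135.26951599121094, 70.17929077148438), 16.582904815673828)
t 40.25 pos [0.6005 0.3314 0.1964] psi 103.36 w 0.0853 F [-0.1  0.4 -1.3] | travel/100mm [ 1.652 -0.444 -0.036] twist/pi 0.0
```

View pics/end.png

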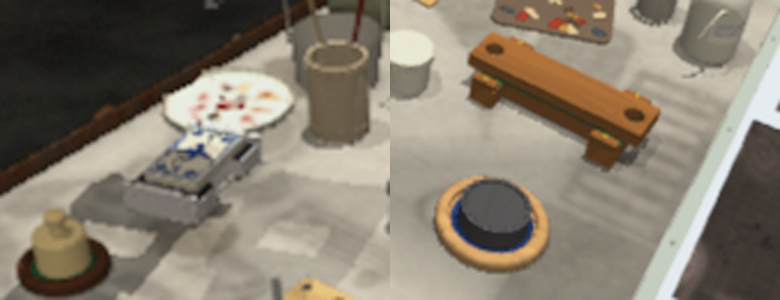

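All four pieces are seated: weight at (62,250), tile across the stand at (195,165), platen at (560,90), disc at (495,215). The arm is clear, so I'm handing in.

Call:
{"op": "step_arm", "data": {"fingers": [-1,-1,-1,-1], "travel": [[0,0,0],[0,0,0],[0,0,0],[0,0,0]], "twist": [0,0,0,0]}}

```text
time_s: 40.75
position: [0.6004, 0.3314, 0.1958]
tool_rot: [[-0.973, -0.231, -0.0], [-0.231, 0.973, -0.0], [0.0, -0.0, -1.0]]
ft_force: [0.3, -0.5, 0.5]
grip_width: 0.0856
gripper_force: 0.0
```

```bash
python3 -c "
from rig import close_job
print(close_job())"
```

```text
the job is handed in; nothing more can be done
None
```

I took the stack apart in order and handed the job in at about 41 s: weight, disc, platen and tile all look fully seated in the last pictures, and the vial and wax jar were left alone, but no verdict came back.

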